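Pack the cold transport box

ROBOT

A 6-joint arm with a two-finger parallel gripper is mounted at the origin on a cart in front of the work surface, level with it; the furniture and walls round the work are solid. World frame = base frame: x ahead of the robot, y to its left, z up, the work surface at z = 0. Lengths are in m, angles in rad, forces in N, time in s.
With the tool pointing down it reaches from about 0.35 to 0.85 m from the base axis. Payload 8.1 kg.
Tool frame: the origin (TCP) lies at the very end of the fingers, on their centre line; the grasp point (between the pads) lies 19 mm behind it (bot.tcp_to_grasp is the distance from the TCP to the grasp point, in m); z points along the fingers, y is the line along which they close (so a half turn about z gives the same grasp; the last joint's range is limited). The gripper opens to 85 mm and grips with 20 to 120 N. Pads are 22 mm wide; open, the fingers measure 114 mm over their backs; the gripper's body (76 mm by 85 mm) begins 54 mm behind the grasp point. The pads swing forward as they close: fully open they stand 13 mm farther back than shut.
Start: joints at [-1.373, 0.13, 1.488, -0, 1.523, -0.085], TCP at [0.167, -0.576, 0.204] pointing down, gripper open.
Joint ranges: [-2.96, 2.96], [-0.89, 2.26], [0.02, 2.5], [-1.34, 4.48], [0, 2.73], [-2.66, 2.66]. Speed limits (rad/s): [2.39, 2.39, 2.79, 3.14, 3.14, 3.14].

INTERFACE

Orientations are given as [roll, pitch, yaw] about the fixed x, y, z axes, in that order (R = Rz(yaw) Ry(pitch) Rx(roll)).
In Python, from bench import bot, optics gives the robot as it stands.
- The arm moves only by the tool move_arm, never from a script. Its argument "steps" is a list of rows, each an object with "twist": the turn, a rotation vector about the world's x, y, z in rad, a list of three; "translation": the shift along the world's x, y, z in cm, a list of three; "claw": the finger opening in cm, from 0 to 8.54. A call has 1 to 12 rows; each row is the pose to reach, as a shift and turn from the pose commanded when the call began; what a row does not reach only later rows make up. A row lasts 1/10 s, in which the tool goes at most 50 mm and 8.59 degrees, less where a joint would pass 70% of its speed; a pose out of reach is approached as far as the arm can. A call with a gripper value outside its range is refused whole. The fingers move at their own pace and stop on an object; "grip_force" is the grip in N (left out, the last holds). Time passes only in rows, so rows that repeat a pose let the fingers close. It gives the time, the measured TCP pose, the force, the opening and the grip force at its end, in the units of the state.
- bot.get_state(): the state, without advancing time (a new reading comes with each control period).
- optics.get_image(name): name is "scene" or "top" or "wrist"; returns the picture (480x640x3 uint8, red, green, blue); there is no depth.
- optics.camera_info(name): a dict with "vertical_fov" (degrees; the focal length in pixels is half the picture's height over the tangent of half this angle, whatever the lens; pixels are square), "cx", "cy" (the principal point, pixels), "cam_to_world" (4x4, takes a point from camera to world coordinates). Camera axes: x right, y down, z forward; pixel columns grow to the right and rows downward; lengths in m; the calibration is good to about 2 mm. A picture is of the moment at which its call begins: read the wrist's pose just before it. camera_info takes no time and is no camera call; for the wrist camera it gives the pose at the moment of the call.
- bot.job_done(): hands the job in; it is judged then, once.
The state is a dict: "t": time; "joint_pos": joint angles; "qvel": joint speeds; "joint_torque": joint torques, N m; "position": TCP position; "ee_rot": TCP orientation; "ft_force": force on the tool from outside, world axes, zero at the start; "moment": the same for the moment, N m; "gripper_width": opening from 0.0 (shut) to 1.0 (fully open); "finger_force": force on a finger pad.
Only numpy, scipy, OpenCV 4.12 (cv2) and the standard library are available. Lean on these libraries where they do the work, as an engineer would, in place of code of your own. Each camera call takes 0.05 s, during which the arm holds its last target. There are 200 camera calls.

TASK

Pack the tilted white transport box for the courier: first put the blue L-shaped cold element in, foot flat on the floor of the box and upright leaf at the high wall on the left; then set the vial block (do not drop it, the vials are glass) on the element's foot, its holes over the two pins, until it rests flush. Leave everything else on the cabinets where it is.

Things in the scene. Friction and masses are not known exactly. Their poses are not given: they have to be found in the camera images.
- box_in (a point): Centre of the inner floor of the white open transport box: inside 110 (x) x 138 (y) x 65 mm deep, walls 12 mm with a round rim. The box is fixed on a steel stand and tipped 30 degrees, its mouth leaning to the right as the robot sees it. Axes are the box's own: z out of its mouth, x from the low wall (right) up to the high wall (left), y along its length (level). The white lid behind it is a separate fixed piece.
- cold_center (a point): Centre, 64 mm above the underside, of the blue L-shaped cold element (0.25 to 0.49 kg), standing on its foot on the bench. Foot 102 (x) x 130 (y) x 18 mm thick, centred on x = y = 0. Leaf upright on it, x = 27 to 51 mm, 130 mm wide up to 84 mm above the underside, then a tab 70 mm wide up to 128 mm. x points from the open end of the foot to the leaf, z up.
- cold_tab (a point): Grip point of the cold element, in the tab at x = 39, y = 0 mm, 108 mm above the underside (20 mm below the tab's top). Grip across the 24 mm thickness (its x). Axes as cold_center. When the element is home this point is 43 mm above the box rim.
- cold_seat (a point): Top of the cold element's foot, half-way between its two white locating pins: x = -12, y = 0 mm, 18 mm above the underside; axes as cold_center. The pins stand at y = +42 and -42 mm from here, diameter 10, 10 mm high, tapered at the tip. The middle of the vial block's underside comes to rest here, which leaves 4 mm between block and leaf.
- block_center (a point): Centre, 57 mm above the underside, of the aluminium vial block (0.29 to 0.45 kg) with four capped vials held fast in it and a black handle. Block 70 (x) x 126 (y) x 42 mm high, caps up to 77 mm, handle up to 114 mm. Two blind holes in the underside at x = 0, y = +42 and -42 mm, diameter 16, 14 mm deep. The same after a half turn. Starts upright on the bench, z up.
- block_handle (a point): Grip point of the vial block: middle of the handle's grip bar, 101 mm above the block's underside; the bar is 18 mm thick (y), 52 mm long (x), 26 mm high. Grip across y. Axes as block_center.
- tip_box: Bystander, leave alone: pipette tip box, blue with a white lid, 91 x 122 x 75 mm; origin at the centre of its underside, z up.
- buffer: Bystander, leave alone: reagent bottle with blue cap, diameter 57, 123 mm tall; origin at the centre of its underside, z up.
- acid: Bystander, leave alone: reagent bottle with red cap, diameter 55, 113 mm tall; origin at the centre of its underside, z up.
- std: Bystander, leave alone: small white reagent bottle with white cap and yellow band, diameter 45, 90 mm tall; origin at the centre of its underside, z up.
- timer: Bystander, leave alone: white bench timer, 72 x 64 x 18 mm; origin at the centre of its underside, z up.
- pipette: Bystander, leave alone: micropipette lying on its side, 251 mm long, 31 mm high; origin at the centre of its underside, z up.
- pen: Bystander, leave alone: black pen, 145 mm long; origin at the centre of its underside, z up.
- books_1: Row of standing books, fixed, a tall obstacle beside the parts: it reaches 92 mm from its origin towards the robot (-x) and 90 mm away from it, 135 mm to either side (y), and stands up to 280 mm above its origin, which lies on the bench. Keep the gripper and wrist clear of it.

How it is judged:
By the outcome, as a careful person would: the job done as asked, in the order asked, and still so for the second after the job is handed in, with the robot touching nothing.
It also fails if it takes over 64 s, if anything falls off the work surface, if the arm or the gripper's body presses on something with over 40 N, if the wrist force passes 120 N, or if a joint passes its speed limit or range.

## Working session

There is one attempt and no reset: what is moved stays moved. The work goes in short steps, Python scripts to look and compute and a tool call to move; the robot and the scene stay as the last step left them, time stands still between calls to the robot, and variables do not carry over. Pictures are saved under pics/ and viewed, at most 10 in all, crops included, and the job is handed in when it is done.

Besides the shell and the picture viewer there is one more tool, called after "Call:" as name(argument=value, ...) on one line, values as JSON. move_arm: Moves the arm, as the interface text tells. Its arguments: {"type":"object","properties":{"steps":{"type":"array"},"grip_force":{"type":"number"}},"required":["steps"]}

```bash
mkdir -p pics
python3 - <<'E'
from bench import bot, optics
import cv2,numpy as np
for n in ["scene","top"]:
    im=optics.get_image(n); cv2.imwrite(f"pics/{n}0.png",im[:,:,::-1])
    i=optics.camera_info(n); print(n,i["vertical_fov"],i["cx"],i["cy"],np.round(i["cam_to_world"],3).tolist())
s=bot.get_state(); print(s)
E
ls
```

```text
scene 57.890885910053704 319.9276103365903 238.15414999964463 [[-0.762, -0.453, 0.463, 0.086], [-0.648, 0.514, -0.562, 0.563], [0.017, -0.728, -0.685, 0.782], [0.0, 0.0, 0.0, 1.0]]
top 49.96853539408798 313.931847995735 238.72068906358612 [[0.006, -0.979, 0.203, 0.232], [-1.0, -0.005, 0.006, -0.004], [-0.004, -0.203, -0.979, 1.515], [0.0, 0.0, 0.0, 1.0]]
{'t': 0.1, 'joint_pos': array([-1.37340372e+00,  1.31114399e-01,  1.48915956e+00,  8.08225036e-07,
        1.52299384e+00, -8.53967953e-02]), 'qvel': array([ 0.00097047, -0.00165537, -0.00226874,  0.00042974, -0.00204201,
        0.00062296]), 'joint_torque': array([ 9.65095933e-04, -5.70953214e+01, -5.01941299e+01, -3.61366574e-04,
        8.18056025e-03, -2.22783029e-05]), 'position': array([ 0.16733953, -0.57563527,  0.20273813]), 'ee_rot': array([-3.13992369e+00, -1.43682063e-04,  2.82789239e-01]), 'ft_force': array([ 0.71730529,  0.18969902, -0.29615842]), 'moment': array([ 0.02559412,  0.05447192, -0.04847421]), 'finger_force': 0.0, 'gripper_width': 0.9953954220050899}
pics
```

View pics/scene0.png

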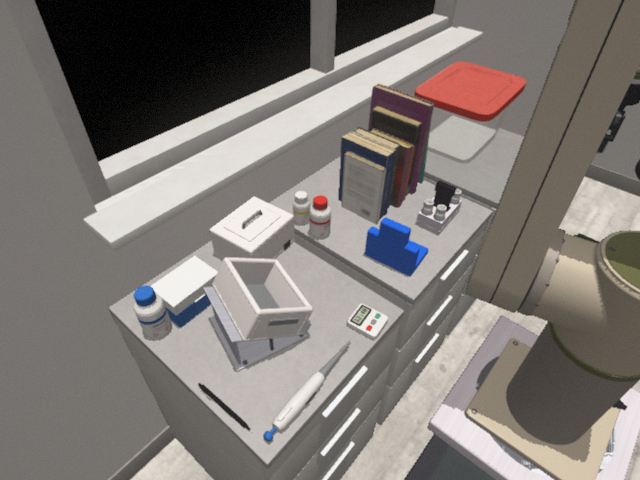

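View pics/top0.png

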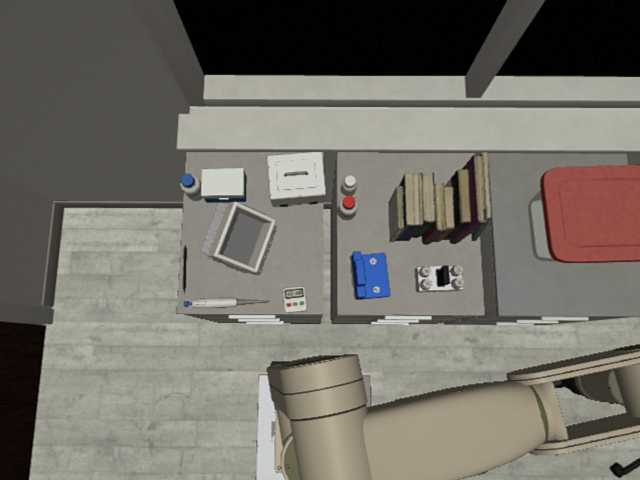

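```bash
cat > h.py <<'E'
from bench import bot, optics
import cv2,numpy as np
from scipy.spatial.transform import Rotation as R
def cam(n):
    i=optics.camera_info(n); f=240/np.tan(np.radians(i["vertical_fov"])/2)
    return f,i["cx"],i["cy"],np.array(i["cam_to_world"])
def ray(c,p):
    f,cx,cy,T=c; d=T[:3,:3]@np.array([(p[0]-cx)/f,(p[1]-cy)/f,1]); return T[:3,3],d/np.linalg.norm(d)
def plane(c,p,z):
    o,d=ray(c,p); return o+d*(z-o[2])/d[2]
def proj(c,X):
    f,cx,cy,T=c; q=np.linalg.inv(T)@np.r_[X,1]; return np.array([cx+f*q[0]/q[2],cy+f*q[1]/q[2]])
def tri(obs):
    A=np.zeros((3,3));b=np.zeros(3)
    for c,p in obs:
        o,d=ray(c,p);M=np.eye(3)-np.outer(d,d);A+=M;b+=M@o
    return np.linalg.solve(A,b)
def toolR(s=None): return R.from_euler('xyz',(s or bot.get_state())["ee_rot"])
def goto(Rm,tcp):
    """print shift (cm) and twist from present measured pose"""
    s=bot.get_state(); print("trans cm",np.round((tcp-s["position"])*100,2),"twist",np.round((R.from_matrix(Rm)*toolR(s).inv()).as_rotvec(),4))
def snap(n,name):
    c=cam(n); im=optics.get_image(n); np.savez(f"pics/{name}.npz",f=c[0],cx=c[1],cy=c[2],T=c[3]); cv2.imwrite(f"pics/{name}.png",im[:,:,::-1]); return c,im
def load(name):
    z=np.load(f"pics/{name}.npz"); return (float(z["f"]),float(z["cx"]),float(z["cy"]),z["T"]),cv2.imread(f"pics/{name}.png")
E
python3 - <<'E'
from h import *
np.set_printoptions(precision=3,suppress=True)
c=cam("top")
for n,p,z in [("tab",(360,275),.128),("pinA",(375,261),.028),("pinB",(376,289),.028),("handle",(442,275),.114),("book corner",(405,240),0),("boxc",(244,238),.1),("timer",(293,299),.018)]:
    print(n,plane(c,p,z))
print([ (plane(c,p,.15)) for p in [(234,203),(275,226),(257,272),(213,255)]])
cw=cam("wrist"); s=bot.get_state(); print(cw[0],cw[1:3],toolR(s).inv().apply(cw[3][:3,3]-s["position"]), toolR(s).as_matrix().T@cw[3][:3,:3])
E
```

```text
tab [ 0.42  -0.122  0.128]
pinA [ 0.475 -0.174  0.028]
pinB [ 0.393 -0.176  0.028]
handle [ 0.423 -0.347  0.114]
book corner [ 0.544 -0.269  0.   ]
boxc [0.526 0.201 0.1  ]
timer [0.364 0.064 0.018]
[array([0.614, 0.224, 0.15 ]), array([0.55, 0.11, 0.15]), array([0.423, 0.155, 0.15 ]), array([0.469, 0.275, 0.15 ])]
344.062332464011 (317.2486772820774, 240.22608427721656) [ 0.079 -0.    -0.17 ] [[-0.001 -0.952 -0.307]
 [ 1.    -0.001 -0.001]
 [ 0.    -0.307  0.952]]
```

Call:
move_arm(steps=[{"translation": [0,3,4],"twist": [0,0,0.14],"claw": 8.5},{"translation": [2,8,8],"twist": [0,0,0.28],"claw": 8.5},{"translation": [6,13,10],"twist": [0,0,0.42],"claw": 8.5},{"translation": [10,18,10],"twist": [0,0,0.56],"claw": 8.5},{"translation": [13,23,10],"twist": [0,0,0.7],"claw": 8.5},{"translation": [16,28,10],"twist": [0,0,0.84],"claw": 8.5},{"translation": [18,33,10],"twist": [0,0,0.98],"claw": 8.5},{"translation": [20,37.6,10],"twist": [0,0,1.12],"claw": 8.5},{"translation": [20,37.6,10],"twist": [0,0,1.26],"claw": 8.5},{"translation": [20,37.6,10],"twist": [0,0,1.4],"claw": 8.5},{"translation": [20,37.6,10],"twist": [0,0,1.43],"claw": 8.5}])

```text
t: 1.2
position: [0.3682, -0.198, 0.3036]
ee_rot: [3.141, -0.0, 1.721]
ft_force: [-0.8, 0.3, 0.3]
gripper_width: 0.993
finger_force: 0.0
```

Call:
move_arm(steps=[{"translation": [0,0,0],"twist": [0,0,1.43],"claw": 8.5},{"translation": [0,0,0],"twist": [0,0,1.43],"claw": 8.5},{"translation": [0,0,0],"twist": [0,0,1.43],"claw": 8.5},{"translation": [0,0,0],"twist": [0,0,1.43],"claw": 8.5},{"translation": [0,0,0],"twist": [0,0,1.43],"claw": 8.5},{"translation": [0,0,0],"twist": [0,0,1.43],"claw": 8.5},{"translation": [0,0,0],"twist": [0,0,1.43],"claw": 8.5},{"translation": [0,0,0],"twist": [0,0,1.43],"claw": 8.5},{"translation": [0,0,0],"twist": [0,0,1.43],"claw": 8.5},{"translation": [0,0,0],"twist": [0,0,1.43],"claw": 8.5},{"translation": [0,0,0],"twist": [0,0,1.43],"claw": 8.5},{"translation": [0,0,0],"twist": [0,0,1.43],"claw": 8.5}])

```text
t: 2.4
position: [0.367, -0.2008, 0.3034]
ee_rot: [3.141, -0.001, 3.138]
ft_force: [-0.4, 0.0, -0.1]
gripper_width: 0.996
finger_force: 0.0
```

Run:
```python
from h import *
s=bot.get_state(); print(s["t"],s["position"],s["ee_rot"],s["joint_pos"],s["ft_force"])
snap("wrist","w1")
```

```text
2.4 [ 0.36704115 -0.20082163  0.30341864] [ 3.14147721e+00 -5.69583534e-04  3.13784445e+00] [-6.23100464e-01 -3.89544779e-01  1.78429997e+00 -2.40386601e-04
  1.74736825e+00 -2.19019072e+00] [-0.37237425  0.04442556 -0.05810395]
```

View pics/w1.png

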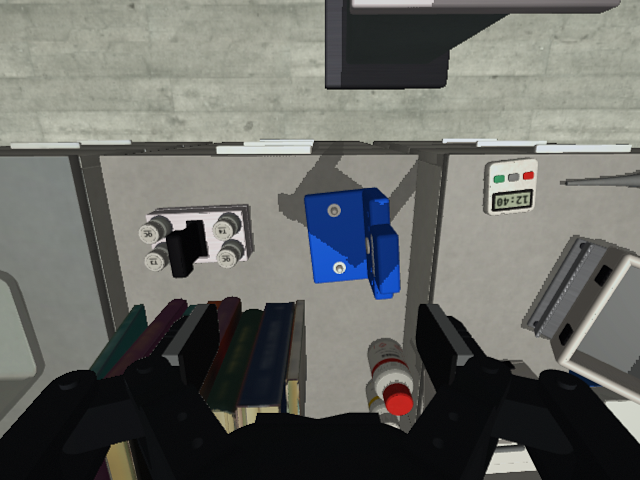

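Run:
```python
from h import *
c,im=load("w1")
a=cv2.resize(im[190:290,125:260],None,fx=4,fy=4,interpolation=cv2.INTER_CUBIC)
b=cv2.resize(im[180:305,295:405],None,fx=3.2,fy=3.2,interpolation=cv2.INTER_CUBIC)[:400]
if len(a)<400: a=np.pad(a,((0,400-len(a)),(0,0),(0,0)))
cv2.imwrite("pics/crop1.png",np.hstack([a,b])[:, :800]); print(a.shape,b.shape)
g=cv2.cvtColor(im,cv2.COLOR_BGR2HSV)
m=((g[...,1]<90)&(g[...,2]>110)).astype(np.uint8); 
n,l,st,ce=cv2.connectedComponentsWithStats(m[195:290,310:360].copy()); 
for i in range(1,n):
    if st[i,4]>15: print(st[i],ce[i]+[310,195], plane(c,ce[i]+[310,195],.028))
```

```text
(400, 540, 3) (400, 352, 3)
[ 18   9  13  13 110] [333.82727273 209.97272727] [ 0.38955925 -0.1786503   0.028     ]
[  0  59  50  36 476] [332.91176471 283.3802521 ] [ 0.49565219 -0.17894466  0.028     ]
[ 23  67  13  12 114] [338.99122807 267.50877193] [ 0.47149674 -0.17068071  0.028     ]
```

View pics/crop1.png

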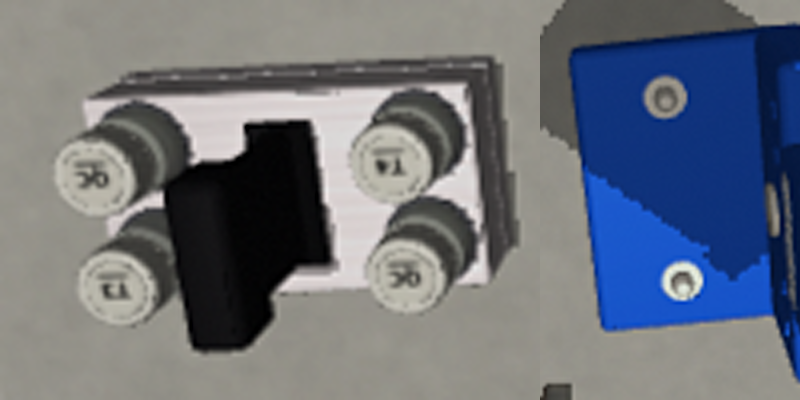

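Run:
```python
from h import *
c,im=load("w1")
P=[plane(c,p,.077) for p in [(148.75,233.75),(154.5,261.75),(223,230.5),(226.25,258.25)]]
P=np.array(P); print(P, P.mean(0)); 
d=(P[0]+P[1]-P[2]-P[3])/2; print("long dir",d,np.degrees(np.arctan2(d[1],d[0])))
d=(P[1]+P[3]-P[0]-P[2])/2; print("short",d,np.degrees(np.arctan2(d[1],d[0])))
a,b=[plane(c,p,.024) for p in [(333.83,209.97),(338.99,267.5)]]; s=(a+b)/2; y=(a-b)/np.linalg.norm(a-b); x=np.array([y[1],-y[0],0]); print(s,x,s+.051*x,np.linalg.norm(a-b))
# foot edge at z=.018
e=[plane(c,p,.018) for p in [(295+30/3.2,180+50/3.2),(295+65/3.2,180+328/3.2)]]; print(e,e[0]-e[1])
t=s+.051*x; yaw=np.pi+np.arctan2(-x[0],x[1])
Rm=R.from_euler('xyz',[np.pi,0,yaw]).as_matrix(); goto(Rm,np.r_[t[:2],.090])
```

```text
[[ 0.40645484 -0.40306659  0.077     ]
 [ 0.44250558 -0.40155165  0.077     ]
 [ 0.40287076 -0.31352077  0.077     ]
 [ 0.43837308 -0.31267996  0.077     ]] [ 0.42255107 -0.35770474  0.077     ]
long dir [ 0.00385829 -0.08920876  0.        ] -87.52349538045198
short [0.03577653 0.00117788 0.        ] 1.8856801744717375
[ 0.43179325 -0.17443565  0.024     ] [-0.09675288  0.99530843  0.        ] [ 0.42685886 -0.12367492  0.024     ] 0.08305400562405804
[array([ 0.37207448, -0.21762167,  0.018     ]), array([ 0.49877039, -0.20392269,  0.018     ])] [-0.12669591 -0.01369898  0.        ]
trans cm [  5.97   7.7  -21.35] twist [-0.0001 -0.0004  0.1   ]
```

Call:
move_arm(steps=[{"translation": [3,4,0],"twist": [0,0,0.1],"claw": 8.5},{"translation": [6,7.7,-3],"twist": [0,0,0.1],"claw": 8.5},{"translation": [6,7.7,-7],"twist": [0,0,0.1],"claw": 8.5},{"translation": [6,7.7,-11],"twist": [0,0,0.1],"claw": 8.5},{"translation": [6,7.7,-14],"twist": [0,0,0.1],"claw": 8.5},{"translation": [6,7.7,-17],"twist": [0,0,0.1],"claw": 8.5},{"translation": [6,7.7,-19],"twist": [0,0,0.1],"claw": 8.5},{"translation": [6,7.7,-21.3],"twist": [0,0,0.1],"claw": 8.5},{"translation": [6,7.7,-21.3],"twist": [0,0,0.1],"claw": 8.5},{"translation": [6,7.7,-21.3],"twist": [0,0,0.1],"claw": 8.5}])

```text
t: 3.45
position: [0.4272, -0.1232, 0.0909]
ee_rot: [3.141, -0.001, -3.042]
ft_force: [-0.4, 0.1, 0.2]
gripper_width: 0.996
finger_force: 0.0
```

Call:
move_arm(steps=[{"translation": [0,0,0],"twist": [0,0,0],"claw": 1.5},{"translation": [0,0,0],"twist": [0,0,0],"claw": 1.5},{"translation": [0,0,0],"twist": [0,0,0],"claw": 1.5},{"translation": [0,0,0],"twist": [0,0,0],"claw": 1.5},{"translation": [0,0,0],"twist": [0,0,0],"claw": 1.5},{"translation": [0,0,0],"twist": [0,0,0],"claw": 1.5},{"translation": [0,0,0],"twist": [0,0,0],"claw": 1.5},{"translation": [0,0,0],"twist": [0,0,0],"claw": 1.5},{"translation": [0,0,0],"twist": [0,0,0],"claw": 1.5},{"translation": [0,0,0],"twist": [0,0,0],"claw": 1.5}], grip_force=70)

```text
t: 4.45
position: [0.4281, -0.1235, 0.0916]
ee_rot: [-3.141, 0.001, -3.04]
ft_force: [-0.2, -0.7, 6.2]
gripper_width: 0.253
finger_force: 69.7
```

Call:
move_arm(steps=[{"translation": [0,0,2],"twist": [0,0,0],"claw": 1.5},{"translation": [0,0,5],"twist": [0,0,0],"claw": 1.5},{"translation": [0,0,9],"twist": [0,0,0],"claw": 1.5},{"translation": [0,0,13],"twist": [0,0,0],"claw": 1.5},{"translation": [0,2,17],"twist": [0,0,0],"claw": 1.5},{"translation": [-1,5,21],"twist": [0,0,0],"claw": 1.5},{"translation": [-3,8,23],"twist": [0,0,0],"claw": 1.5},{"translation": [-3,11,23],"twist": [0,0,0],"claw": 1.5},{"translation": [-3,12,23],"twist": [0,0,0],"claw": 1.5},{"translation": [-3,12,23],"twist": [0,0,0],"claw": 1.5},{"translation": [-3,12,23],"twist": [0,0,0],"claw": 1.5},{"translation": [-3,12,23],"twist": [0,0,0],"claw": 1.5}])

```text
t: 5.65
position: [0.3972, -0.004, 0.3198]
ee_rot: [-3.142, -0.002, -3.041]
ft_force: [-0.5, 0.4, -3.9]
gripper_width: 0.255
finger_force: 69.6
```

Run:
```python
from h import *
s=bot.get_state(); print(s["t"],s["position"],s["ee_rot"],s["joint_pos"],s["ft_force"],s["moment"])
snap("wrist","w2")
snap("scene","s2")
```

```text
5.65 [ 0.39723884 -0.00402418  0.31979132] [-3.14159182e+00 -1.87275575e-03 -3.04137840e+00] [-1.38929974e-01 -4.44740161e-01  1.79509787e+00 -4.55623587e-04
  1.79305418e+00 -1.81004058e+00] [-0.53464678  0.40889805 -3.87925017] [ 0.06993242  0.02787809 -0.01947808]
```

View pics/w2.png

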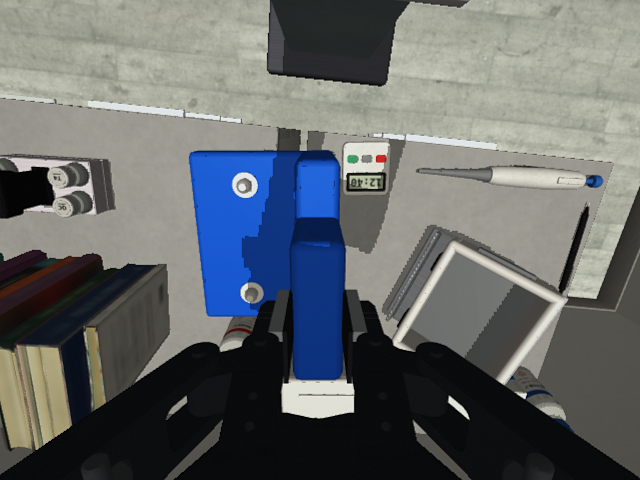

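Run:
```python
from h import *
c,a=load("w2"); c,b=load("s2")
a=cv2.resize(a[225:395,380:580],None,fx=2,fy=2,interpolation=cv2.INTER_CUBIC)
b=cv2.resize(b[250:350,200:320],None,fx=3.3,fy=3.3,interpolation=cv2.INTER_CUBIC)
a=np.pad(a,((0,max(0,len(b)-len(a))),(0,0),(0,0)));b=np.pad(b,((0,max(0,len(a)-len(b))),(0,0),(0,0)))
o=np.hstack([a,b]); print(o.shape); cv2.imwrite("pics/crop2.png",o)
```

```text
(340, 796, 3)
```

View pics/crop2.png

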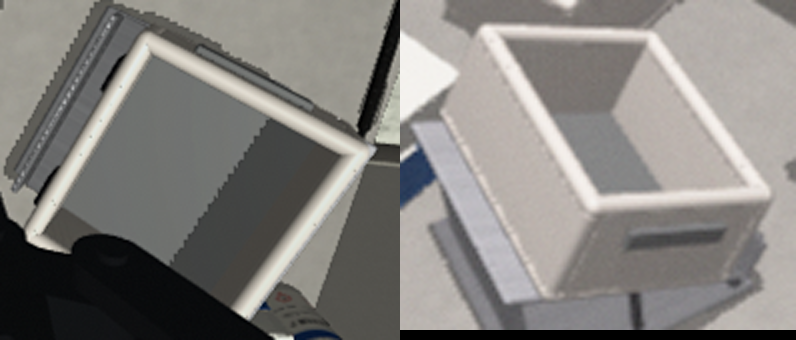

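Run:
```python
from h import *
from scipy.optimize import least_squares
np.set_printoptions(precision=4,suppress=True)
cw,_=load("w2"); cs,_=load("s2")
W=lambda u,v:np.array([380+(u+.5)/2-.5,225+(v+.5)/2-.5]); S=lambda u,v:np.array([200+(u-400+.5)/3.3-.5,250+(v+.5)/3.3-.5])
w={'A':W(146,44),'B':W(362,155),'D':W(35,236)}
s={'A':S(763,190),'B':S(593,200),'C':S(488,35),'D':S(652,40)}
loc={'A':(-61,-75),'B':(61,-75),'C':(61,75),'D':(-61,75)}
# y axis: x up-left; y=z cross x points to -x world => A,B (robot side) are +y
loc={k:np.array([x,-y,59])/1000 for k,(x,y) in loc.items()}
for k in w: print(k,tri([(cw,w[k]),(cs,s[k])]))
def Rb(yaw): return R.from_euler('z',yaw).as_matrix()@R.from_euler('y',-np.pi/6).as_matrix()
def res(p):
    r=[]
    for k in loc:
        X=p[:3]+Rb(p[3])@loc[k]
        if k in w: r+=list((proj(cw,X)-w[k]))
        r+=list((proj(cs,X)-s[k]))
    return np.array(r)
f=least_squares(res,[.52,.2,.08,1.06]); print(f.x,np.degrees(f.x[3])); print(f.fun.reshape(-1,2)); print(Rb(f.x[3]))
np.save("box.npy",f.x)
# in-hand seat check
# pin midpoint and direction
st=bot.get_state(); T=toolR(st)
X=T.as_matrix()
zz=st["position"][2]+.019-.108+.026
a,b=plane(cw,(245,185),zz),plane(cw,(252,293),zz); print(a,b,np.linalg.norm(a-b)); m=(a+b)/2
print("pinmid in tool",T.inv().apply(m-st["position"]),"pindir",T.inv().apply(a-b))
```

```text
A [0.4366 0.165  0.0952]
B [0.469  0.2664 0.1575]
D [0.5745 0.1204 0.0959]
[0.5325 0.2212 0.0744 1.2545] 71.87568095681205
[[ 1.1801 -0.9313]
 [-0.1732  0.6715]
 [-0.5466 -0.9415]
 [ 0.1749  0.8293]
 [-0.7589 -1.4214]
 [-1.2079  0.8083]
 [-1.4007 -1.2369]]
[[ 0.2694 -0.9504 -0.1555]
 [ 0.8231  0.3111 -0.4752]
 [ 0.5     0.      0.866 ]]
[ 0.3593 -0.0564  0.2571] [ 0.4393 -0.0484  0.2571] 0.08038241509162306
pinmid in tool [ 0.0028 -0.0483  0.063 ] pindir [ 0.0804 -0.      0.0001]
```

Run:
```python
from h import *
np.set_printoptions(precision=4,suppress=True)
for nm in ["w2","s2"]:
    c,im=load(nm); g=cv2.cvtColor(im,cv2.COLOR_BGR2HSV)
    m=((g[...,0]>105)&(g[...,0]<125)&(g[...,1]>180)&(g[...,2]>60)).astype(np.uint8)
    cs,_=cv2.findContours(m,cv2.RETR_CCOMP,cv2.CHAIN_APPROX_NONE)
    for q in sorted(cs,key=cv2.contourArea)[::-1][:6]:
        if cv2.contourArea(q)<60: break
        M=cv2.moments(q); print(nm,cv2.contourArea(q),M['m10']/M['m00'],M['m01']/M['m00'],cv2.approxPolyDP(q,3,True)[:,0].tolist())
cw,_=load("w2")
for z in (.236,.246,.256):
    a,b=plane(cw,(190,152),z),plane(cw,(206,316),z); print(z,a,b,np.linalg.norm(a-b))
```

```text
w2 25666.0 274.3721265487415 243.45645341437438 [[191, 153], [207, 313], [257, 315], [260, 305], [274, 300], [279, 288], [288, 288], [293, 293], [296, 377], [337, 378], [342, 359], [344, 272], [337, 161], [329, 151]]
w2 594.0 244.3905723905724 184.53198653198652 [[237, 172], [248, 171], [257, 179], [258, 189], [252, 197], [241, 198], [233, 192], [231, 179]]
w2 454.0 251.52753303964758 292.3091042584434 [[243, 283], [259, 283], [264, 290], [263, 298], [255, 304], [245, 302], [239, 295]]
w2 104.5 594.7033492822967 180.85645933014354 [[601, 178], [594, 176], [586, 182], [597, 186]]
s2 1107.0 398.6577838000602 190.23712737127371 [[376, 161], [370, 177], [376, 177], [372, 184], [382, 191], [376, 191], [374, 196], [380, 199], [377, 194], [384, 193], [383, 197], [390, 199], [391, 204], [386, 207], [396, 207], [395, 218], [399, 215], [396, 208], [402, 209], [392, 202], [397, 205], [402, 200], [404, 208], [403, 201], [414, 207], [419, 204], [415, 209], [419, 210], [417, 225], [431, 205], [404, 191], [409, 174], [395, 167], [393, 177], [383, 177], [382, 181], [377, 173], [380, 162]]
s2 110.5 364.38009049773757 183.24585218702865 [[359, 176], [355, 183], [359, 183], [361, 190], [360, 183], [368, 186], [365, 192], [372, 200], [369, 189], [376, 189], [368, 186], [367, 178]]
0.236 [ 0.3432 -0.1004  0.236 ] [ 0.475  -0.0889  0.236 ] 0.13234151712024406
0.246 [ 0.3422 -0.0969  0.246 ] [ 0.4689 -0.0859  0.246 ] 0.1271203355451096
0.256 [ 0.3413 -0.0934  0.256 ] [ 0.4628 -0.0828  0.256 ] 0.12189915396997526
```

Call:
move_arm(steps=[{"translation": [4,2,1],"twist": [0,0,0],"claw": 1.5},{"translation": [8,4,1],"twist": [0,0,0],"claw": 1.5},{"translation": [10.3,6.4,1],"twist": [0,0,0],"claw": 1.5},{"translation": [10.3,6.4,1],"twist": [0,0,0],"claw": 1.5},{"translation": [10.3,6.4,1],"twist": [0,0,0],"claw": 1.5}])

```text
t: 6.25
position: [0.5005, 0.0606, 0.3297]
ee_rot: [-3.141, -0.002, -3.04]
ft_force: [0.2, -0.2, -3.3]
gripper_width: 0.256
finger_force: 69.7
```

Run:
```python
from h import *
np.set_printoptions(precision=4,suppress=True)
s=bot.get_state(); print(s["position"],s["ee_rot"],s["joint_pos"])
c,im=snap("wrist","w3")
p=np.load("box.npy")
o=cv2.resize(im[80:360,330:600],None,fx=2.1,fy=2.1,interpolation=cv2.INTER_CUBIC); print(o.shape); cv2.imwrite("pics/crop3.png",o[:,:,::-1])
```

```text
[0.5005 0.0606 0.3297] [-3.1415 -0.0023 -3.0401] [ 0.0189 -0.144   1.5344 -0.0003  1.7535 -1.6534]
(588, 567, 3)
```

View pics/crop3.png

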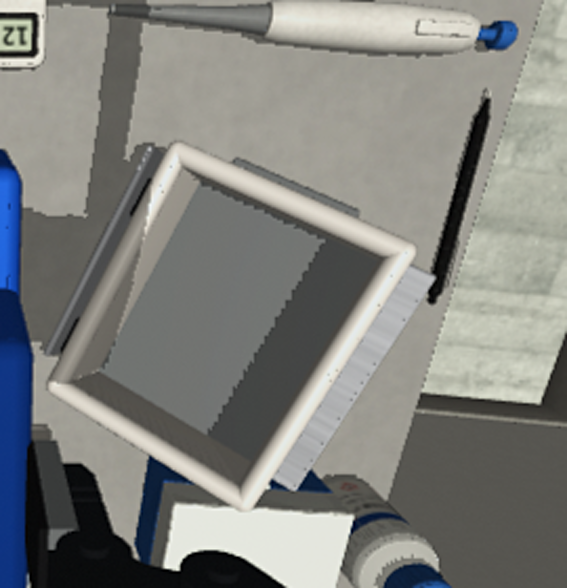

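```bash
cat > fit.py <<'E'
from h import *
from scipy.optimize import least_squares
from scipy.ndimage import map_coordinates
np.set_printoptions(precision=4,suppress=True)
def corners(gray,C):
    L=[]
    C=np.array(C,float)
    for i in range(4):
        p,q=C[i],C[(i+1)%4]; d=(q-p)/np.linalg.norm(q-p); n=np.array([-d[1],d[0]]); pts=[];ws=[]
        for t in np.linspace(.15,.85,40):
            o=np.arange(-9,9.01,.25); X=(p+t*(q-p))[:,None]+n[:,None]*o
            v=map_coordinates(gray,[X[1],X[0]],order=1); k0=len(o)//2
            pk=np.abs(o)<4; mx=v[pk].max(); th=mx*.86; k=np.where(pk)[0][v[pk].argmax()]
            a=k
            while a>0 and v[a]>th:a-=1
            b=k
            while b<len(o)-1 and v[b]>th:b+=1
            pts.append(p+t*(q-p)+n*(o[a]+o[b])/2); ws.append(o[b]-o[a])
        ws=np.array(ws);pts=np.array(pts);ok=np.abs(ws-np.median(ws))<1.2; 
        vx=cv2.fitLine(pts[ok].astype(np.float32),cv2.DIST_HUBER,0,.01,.01).ravel(); L.append(vx); print("edge",i,ok.sum(),"width",np.median(ws))
    out=[]
    for i in range(4):
        a,b=L[i-1],L[i]; M=np.array([[a[0],-b[0]],[a[1],-b[1]]]); t=np.linalg.solve(M,b[2:]-a[2:]); out.append(a[2:]+t[0]*a[:2])
    return np.array(out)
E
python3 - <<'E'
from fit import *
loc=np.array([[-61,75,59],[61,75,59],[61,-75,59],[-61,-75,59]])/1000  # A B C D
c3,im=load("w3"); g=im.min(2).astype(float)
C3=corners(g,[(330+u/2.1,80+v/2.1) for u,v in [(176,152),(405,252),(245,498),(60,384)]]); print(C3)
cs,im=load("s2"); g=im.min(2).astype(float)
S=lambda u,v:np.array([200+(u-400+.5)/3.3-.5,250+(v+.5)/3.3-.5])
CS=corners(g,[S(763,190),S(593,200),S(488,35),S(652,40)]); print(CS)
def Rb(p): return R.from_euler('z',p[3]).as_matrix()@R.from_euler('y',-np.pi/6).as_matrix()
def run(obs):
    res=lambda p:np.concatenate([(proj(c,p[:3]+Rb(p)@l)-q) for c,Q in obs for l,q in zip(loc,Q)])
    f=least_squares(res,[.52,.2,.08,1.25],loss='soft_l1'); print(f.x,np.degrees(f.x[3])); print(f.fun.reshape(-1,2).round(2).tolist()); return f.x
run([(c3,C3)]); run([(cs,CS)]); p=run([(c3,C3),(cs,CS)]); np.save("box.npy",p)
for a,b in zip(C3,CS): print(tri([(c3,a),(cs,b)]))
E
```

```text
edge 0 40 width 7.25
edge 1 38 width 6.25
edge 2 40 width 6.0
edge 3 33 width 5.5
[[415.131  151.8539]
 [523.576  199.983 ]
 [446.6587 319.9207]
 [356.5762 264.0256]]
edge 0 40 width 3.625
edge 1 40 width 4.5
edge 2 40 width 2.75
edge 3 40 width 4.25
[[309.3282 307.3994]
 [258.0249 310.8766]
 [225.58   258.3958]
 [274.9687 260.1562]]
[0.532  0.2202 0.0759 1.2466] 71.42273963858958
[[-0.02, 0.0], [-0.01, 0.0], [0.01, 0.04], [0.02, -0.05]]
[0.5328 0.221  0.0752 1.2505] 71.64726716341922
[[0.07, 0.27], [0.06, -0.21], [0.04, -0.06], [-0.2, 0.04]]
[0.5324 0.2206 0.0752 1.2474] 71.47072523174992
[[0.06, 0.32], [-0.11, 0.18], [0.16, -0.0], [0.29, 0.08], [0.33, 0.42], [0.25, -0.16], [0.43, -0.11], [0.21, 0.09]]
[0.4352 0.1663 0.0966]
[0.4687 0.2669 0.1565]
[0.6116 0.2192 0.1559]
[0.5777 0.1186 0.0954]
```

```bash
cat > tgt.py <<'E'
from fit import *
p=np.load("box.npy"); BR=R.from_euler('z',p[3]).as_matrix()@R.from_euler('y',-np.pi/6).as_matrix(); BO=p[:3]
Q=np.array([[0,1,0],[1,0,0],[0,0,-1.]])
E
python3 - <<'E'
from tgt import *
c,_=load("w2"); pos=np.array([.39723884,-.00402418,.31979132]); T=R.from_euler('xyz',[-3.14159182,-1.87275575e-03,-3.0413784])
a,b=[plane(c,q,.3198-.0916+.0185) for q in [(244.39,184.53),(251.53,292.31)]]
print(np.linalg.norm(a-b),T.inv().apply((a+b)/2-pos),T.inv().apply(a-b))
c,im=load("w3"); g=cv2.cvtColor(im,cv2.COLOR_BGR2HSV)
m=((g[...,0]>105)&(g[...,0]<125)&(g[...,1]>180)&(g[...,2]>60)).astype(np.uint8)
cs,_=cv2.findContours(m,cv2.RETR_CCOMP,cv2.CHAIN_APPROX_NONE); pp=[]
for q in cs:
    if 300<cv2.contourArea(q)<900: M=cv2.moments(q); pp.append((M['m10']/M['m00'],M['m01']/M['m00']))
print(pp); s=bot.get_state(); T=toolR(s)
if len(pp)==2:
    a,b=[plane(c,q,s["position"][2]-.0916+.0185) for q in pp]; print(np.linalg.norm(a-b),T.inv().apply((a+b)/2-s["position"]),T.inv().apply(a-b))
for h in (.18,.05,0): print(h); goto(BR@Q,BO+BR@np.array([.039,0,.0916+h]))
print(BR)
E
```

```text
0.08371150366238905 [-0.0002 -0.0509  0.0731] [ 0.0837 -0.      0.0002]
[(533.0564915758176, 367.6815328708292), (251.48230088495575, 292.0553097345133), (244.31265716680636, 184.3056719754121)]
0.18
trans cm [-0.03  6.37 -0.02] twist [ 0.5243 -0.0601 -0.4149]
0.05
trans cm [  2.04  12.53 -11.28] twist [ 0.5243 -0.0601 -0.4149]
0
trans cm [  2.83  14.9  -15.61] twist [ 0.5243 -0.0601 -0.4149]
[[ 0.2752 -0.9482 -0.1589]
 [ 0.8211  0.3178 -0.4741]
 [ 0.5     0.      0.866 ]]
```

Call:
move_arm(steps=[{"translation": [0,1,1],"twist": [0.105,-0.012,-0.083],"claw": 1.5},{"translation": [0,2,1],"twist": [0.21,-0.024,-0.166],"claw": 1.5},{"translation": [0,3.5,1],"twist": [0.315,-0.036,-0.249],"claw": 1.5},{"translation": [0,5,0.5],"twist": [0.42,-0.048,-0.332],"claw": 1.5},{"translation": [0,6.4,0],"twist": [0.524,-0.06,-0.415],"claw": 1.5},{"translation": [0,6.4,0],"twist": [0.524,-0.06,-0.415],"claw": 1.5},{"translation": [0,6.4,0],"twist": [0.524,-0.06,-0.415],"claw": 1.5},{"translation": [0,6.4,0],"twist": [0.524,-0.06,-0.415],"claw": 1.5}])

```text
t: 7.1
position: [0.5009, 0.1241, 0.3321]
ee_rot: [2.62, 0.005, 2.819]
ft_force: [0.7, 0.1, -3.0]
gripper_width: 0.258
finger_force: 69.9
```

Run:
```python
from tgt import *
s=bot.get_state(); print(s["position"],s["joint_pos"],s["ft_force"])
for h in (.18,.085,.05,.02,.0): print(h); goto(BR@Q,BO+BR@np.array([.039,0,.0916+h]))
snap("wrist","w4")
```

```text
[0.5009 0.1241 0.3321] [-0.2541 -0.3258  1.7774  0.5207  1.636  -1.4546] [ 0.7498  0.1265 -2.9983]
0.18
trans cm [-0.1  -0.02 -0.23] twist [ 0.0039  0.0038 -0.0009]
0.085
trans cm [ 1.41  4.49 -8.45] twist [ 0.0039  0.0038 -0.0009]
0.05
trans cm [  1.97   6.15 -11.48] twist [ 0.0039  0.0038 -0.0009]
0.02
trans cm [  2.44   7.57 -14.08] twist [ 0.0039  0.0038 -0.0009]
0.0
trans cm [  2.76   8.52 -15.81] twist [ 0.0039  0.0038 -0.0009]
```

View pics/w4.png

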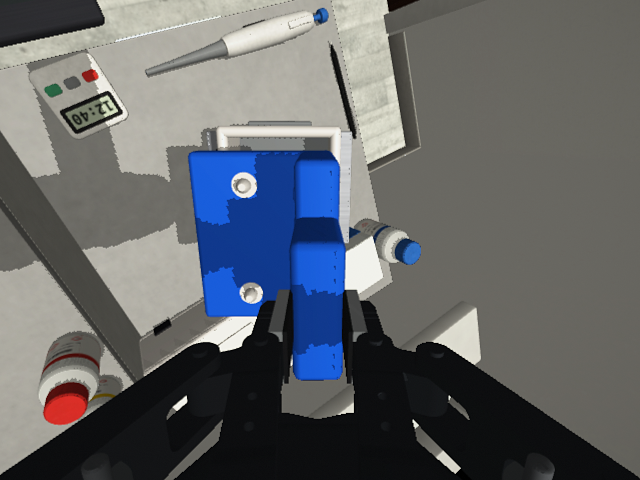

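Call:
move_arm(steps=[{"translation": [0.7,2.2,-4.2],"twist": [0.004,0.004,-0.001],"claw": 1.5},{"translation": [1.4,4.5,-8.4],"twist": [0.004,0.004,-0.001],"claw": 1.5},{"translation": [1.4,4.5,-8.4],"twist": [0.004,0.004,-0.001],"claw": 1.5},{"translation": [1.4,4.5,-8.4],"twist": [0.004,0.004,-0.001],"claw": 1.5},{"translation": [1.4,4.5,-8.4],"twist": [0.004,0.004,-0.001],"claw": 1.5}])

```text
t: 7.65
position: [0.5157, 0.1697, 0.2492]
ee_rot: [2.615, -0.0, 2.818]
ft_force: [0.6, -0.9, -3.7]
gripper_width: 0.256
finger_force: 70.2
```

Run:
```python
from tgt import *
s=bot.get_state(); print(s["position"],s["qvel"].round(3),s["ft_force"])
for h in (.085,.05,.02,.005,.0): print(h); goto(BR@Q,BO+BR@np.array([.039,0,.0916+h]))
```

```text
[0.5157 0.1697 0.2492] [-0.013 -0.013 -0.005  0.003 -0.003  0.002] [ 0.6216 -0.9143 -3.6634]
0.085
trans cm [-0.07 -0.07 -0.16] twist [-0.0026  0.0009  0.0005]
0.05
trans cm [ 0.49  1.59 -3.19] twist [-0.0026  0.0009  0.0005]
0.02
trans cm [ 0.97  3.01 -5.79] twist [-0.0026  0.0009  0.0005]
0.005
trans cm [ 1.2   3.72 -7.09] twist [-0.0026  0.0009  0.0005]
0.0
trans cm [ 1.28  3.96 -7.52] twist [-0.0026  0.0009  0.0005]
```

Call:
move_arm(steps=[{"translation": [0.25,0.8,-1.5],"twist": [-0.002,0.001,0],"claw": 1.5},{"translation": [0.5,1.55,-3.1],"twist": [-0.002,0.001,0],"claw": 1.5},{"translation": [0.7,2.2,-4.3],"twist": [-0.002,0.001,0],"claw": 1.5},{"translation": [0.85,2.65,-5.2],"twist": [-0.002,0.001,0],"claw": 1.5},{"translation": [1.0,3.1,-6.0],"twist": [-0.002,0.001,0],"claw": 1.5},{"translation": [1.1,3.4,-6.5],"twist": [-0.002,0.001,0],"claw": 1.5},{"translation": [1.1,3.4,-6.5],"twist": [-0.002,0.001,0],"claw": 1.5},{"translation": [1.1,3.4,-6.5],"twist": [-0.002,0.001,0],"claw": 1.5}])

```text
t: 8.45
position: [0.5256, 0.2039, 0.182]
ee_rot: [2.618, -0.004, 2.817]
ft_force: [-0.1, 0.1, -3.3]
gripper_width: 0.254
finger_force: 70.2
```

Run:
```python
from tgt import *
s=bot.get_state(); print(s["position"],s["qvel"].round(3),s["ft_force"],s["moment"])
for h in (.01,.005,.0,-.002): print(h); goto(BR@Q,BO+BR@np.array([.039,0,.0916+h]))
```

```text
[0.5256 0.2039 0.182 ] [-0.005 -0.008 -0.005  0.001  0.002  0.   ] [-0.136   0.0568 -3.2589] [-0.6156  0.1096  0.0572]
0.01
trans cm [0.14 0.06 0.06] twist [-0.0015 -0.0034  0.0014]
0.005
trans cm [ 0.22  0.3  -0.37] twist [-0.0015 -0.0034  0.0014]
0.0
trans cm [ 0.3   0.54 -0.8 ] twist [-0.0015 -0.0034  0.0014]
-0.002
trans cm [ 0.33  0.63 -0.98] twist [-0.0015 -0.0034  0.0014]
```

Call:
move_arm(steps=[{"translation": [0.15,0.1,0],"twist": [-0.001,-0.003,0.001],"claw": 1.5},{"translation": [0.22,0.3,-0.37],"twist": [-0.001,-0.003,0.001],"claw": 1.5},{"translation": [0.26,0.42,-0.6],"twist": [-0.001,-0.003,0.001],"claw": 1.5},{"translation": [0.28,0.48,-0.7],"twist": [-0.001,-0.003,0.001],"claw": 1.5},{"translation": [0.28,0.48,-0.7],"twist": [-0.001,-0.003,0.001],"claw": 1.5}])

```text
t: 8.95
position: [0.528, 0.2087, 0.1743]
ee_rot: [2.618, -0.001, 2.818]
ft_force: [-0.6, -0.5, -2.7]
gripper_width: 0.251
finger_force: 70.2
```

Run:
```python
from tgt import *
s=bot.get_state(); print(s["position"],s["qvel"].round(3),s["ft_force"],BR.T@s["ft_force"],s["moment"])
for h in (.0,-.002): print(h); goto(BR@Q,BO+BR@np.array([.039,0,.0916+h]))
```

```text
[0.528  0.2087 0.1743] [-0.001 -0.005 -0.004  0.001  0.003 -0.001] [-0.6405 -0.4603 -2.7068] [-1.9077  0.461  -2.0241] [-0.6221  0.2642 -0.0143]
0.0
trans cm [ 0.05  0.05 -0.03] twist [-0.0005 -0.0013  0.0005]
-0.002
trans cm [ 0.08  0.14 -0.21] twist [-0.0005 -0.0013  0.0005]
```

Nearly home; press gently a bit further.

Call:
move_arm(steps=[{"translation": [0.06,0.1,-0.1],"twist": [0,-0.001,0],"claw": 1.5},{"translation": [0.08,0.15,-0.2],"twist": [0,-0.001,0],"claw": 1.5},{"translation": [0.09,0.19,-0.28],"twist": [0,-0.001,0],"claw": 1.5},{"translation": [0.09,0.19,-0.28],"twist": [0,-0.001,0],"claw": 1.5}])

```text
t: 9.35
position: [0.5291, 0.2106, 0.1718]
ee_rot: [2.618, -0.0, 2.818]
ft_force: [-0.0, 0.6, -3.4]
gripper_width: 0.256
finger_force: 70.2
```

Run:
```python
from tgt import *
s=bot.get_state(); print(s["position"],BR.T@s["ft_force"],s["moment"])
for h in (.0,-.003): print(h); goto(BR@Q,BO+BR@np.array([.039,0,.0916+h]))
```

```text
[0.5291 0.2106 0.1718] [-1.2239  0.2125 -3.2185] [-0.619   0.2056 -0.02  ]
0.0
trans cm [-0.05 -0.13  0.22] twist [-0.0005  0.0001  0.0006]
-0.003
trans cm [-0.01  0.01 -0.04] twist [-0.0005  0.0001  0.0006]
```

Call:
move_arm(steps=[{"translation": [0.02,0.05,-0.09],"twist": [0,0,0],"claw": 1.5},{"translation": [0.03,0.1,-0.17],"twist": [0,0,0],"claw": 1.5},{"translation": [0.05,0.14,-0.26],"twist": [0,0,0],"claw": 1.5},{"translation": [0.05,0.14,-0.26],"twist": [0,0,0],"claw": 1.5}])

```text
t: 9.75
position: [0.5299, 0.2114, 0.1719]
ee_rot: [2.618, 0.002, 2.819]
ft_force: [-15.6, -12.2, 17.2]
gripper_width: 0.257
finger_force: 73.2
```

Run:
```python
from tgt import *
s=bot.get_state(); print(s["position"],BR.T@s["ft_force"],s["moment"])
for h in (-.006,): print(h); goto(BR@Q,BO+BR@np.array([.039,0,.0916+h]))
```

```text
[0.5299 0.2114 0.1719] [-5.745  10.8905 23.1597] [-0.8786  2.0983  0.8767]
-0.006
trans cm [-0.04  0.07 -0.31] twist [ 0.0001  0.0018 -0.0007]
```

Call:
move_arm(steps=[{"translation": [-0.04,-0.1,0.2],"twist": [0,0,0],"claw": 1.5},{"translation": [-0.04,-0.1,0.2],"twist": [0,0,0],"claw": 1.5},{"translation": [-0.04,-0.1,0.2],"twist": [0,0,0],"claw": 6},{"translation": [-0.04,-0.1,0.2],"twist": [0,0,0],"claw": 6},{"translation": [-0.04,-0.1,0.2],"twist": [0,0,0],"claw": 6},{"translation": [-0.04,-0.1,0.2],"twist": [0,0,0],"claw": 6},{"translation": [-0.04,-0.1,0.2],"twist": [0,0,0],"claw": 6},{"translation": [-0.3,-1,1.8],"twist": [0,0,0],"claw": 6},{"translation": [-0.8,-2.5,4.5],"twist": [0,0,0],"claw": 6},{"translation": [-1.5,-4.7,8.6],"twist": [0,0,0],"claw": 6},{"translation": [-2.2,-6.6,12.1],"twist": [0,0,0],"claw": 6},{"translation": [-2.2,-6.6,12.1],"twist": [0,0,0],"claw": 6}])

```text
t: 10.95
position: [0.51, 0.144, 0.2968]
ee_rot: [2.616, 0.01, 2.816]
ft_force: [0.6, 0.9, 0.2]
gripper_width: 0.699
finger_force: 0.0
```

Run:
```python
from tgt import *
s=bot.get_state(); print(s["position"],s["joint_pos"],s["ft_force"])
snap("wrist","w5"); snap("scene","s5")
# predicted pins
c,_=load("w5"); 
for y in (.042,-.042): print(proj(c,BO+BR@np.array([-.012,y,.018])))
```

```text
[0.51   0.144  0.2968] [-0.2083 -0.3112  1.831   0.5207  1.5478 -1.4484] [0.552  0.8516 0.2173]
[267.5159 159.6231]
[270.7222 233.4617]
```

View pics/w5.png

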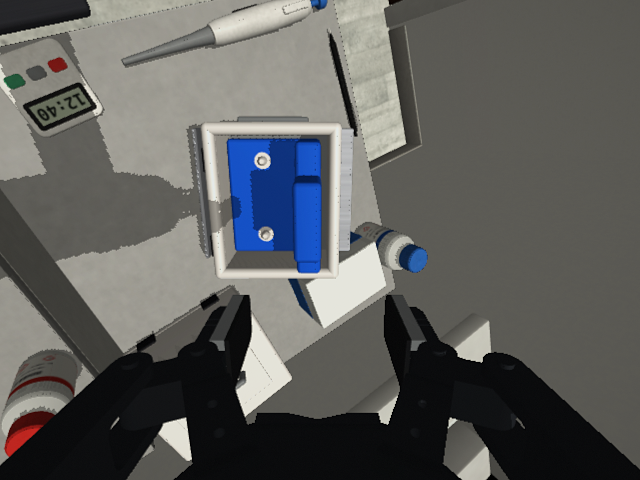

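Run:
```python
from tgt import *
c,im=load("w5"); g=cv2.cvtColor(im,cv2.COLOR_BGR2HSV)
m=((g[...,0]>105)&(g[...,0]<125)&(g[...,1]>150)&(g[...,2]>40)).astype(np.uint8)
cs,_=cv2.findContours(m,cv2.RETR_CCOMP,cv2.CHAIN_APPROX_NONE)
for q in cs:
    M=cv2.moments(q)
    if 100<M['m00']<700:
        p=(M['m10']/M['m00'],M['m01']/M['m00']); o,d=ray(c,p); o2=BR.T@(o-BO); d2=BR.T@d; X=o2+d2*(.0175-o2[2])/d2[2]; print(p,M['m00'],X)
Rm=R.from_euler('xyz',[np.pi,0,np.pi+.038]).as_matrix()
for z in (.25,.082): goto(Rm,np.array([.4226,-.3577,z]))
```

```text
(299.06286186931345, 294.3887510339123) 201.5 [ 0.0197 -0.1211  0.0175]
(412.90290381125226, 258.0614035087719) 551.0 [ 0.1564 -0.0728  0.0175]
(265.57902621722843, 233.34232209737826) 222.5 [-0.0181 -0.042   0.0175]
(262.01335877862596, 160.18956743002545) 262.0 [-0.0181  0.0413  0.0175]
trans cm [ -8.58 -50.31  -4.14] twist [-0.5215  0.0782  0.354 ]
trans cm [ -8.58 -50.31 -20.94] twist [-0.5215  0.0782  0.354 ]
```

Run:
```python
from tgt import *
c,im=load("w5"); g=im.min(2).astype(float)
loc=np.array([[-61,75,59],[61,75,59],[61,-75,59],[-61,-75,59]])/1000
P=np.array([proj(c,BO+BR@l) for l in loc]); print(P)
C=corners(g,[(207,129),(335,129),(332,272),(221,273)]); print(C)
Rb=lambda p:R.from_euler('z',p[3]).as_matrix()@R.from_euler('y',-np.pi/6).as_matrix()
f=least_squares(lambda p:np.concatenate([proj(c,p[:3]+Rb(p)@l)-q for l,q in zip(loc,C)]),np.load("box.npy"),loss='soft_l1'); print(f.x,f.fun.reshape(-1,2).round(2).tolist())
B=Rb(f.x)
for p in [(265.58,233.34),(262.01,160.19)]:
    for z in (.0175,.015):
        o,d=ray(c,p); o2=B.T@(o-f.x[:3]); d2=B.T@d; print(z,o2+d2*(z-o2[2])/d2[2])
```

```text
[[208.0963 127.8294]
 [337.4754 127.9929]
 [334.7327 273.9107]
 [221.8308 273.8774]]
edge 0 40 width 7.75
edge 1 37 width 6.0
edge 2 30 width 6.375
edge 3 32 width 6.75
[[207.3997 127.5708]
 [337.1105 127.8005]
 [334.4512 273.7663]
 [221.1541 274.3334]]
[0.5319 0.2199 0.0758 1.248 ] [[-0.08, 0.06], [-0.02, -0.07], [0.0, 0.28], [0.12, -0.27]]
0.0175 [-0.0175 -0.0419  0.0175]
0.015 [-0.0179 -0.0427  0.015 ]
0.0175 [-0.0175  0.0412  0.0175]
0.015 [-0.0179  0.041   0.015 ]
```

Call:
move_arm(steps=[{"translation": [-1,-3,4],"twist": [-0.03,0,0.02],"claw": 6},{"translation": [-2,-7,7],"twist": [-0.1,0.02,0.07],"claw": 6},{"translation": [-3,-12,7],"twist": [-0.2,0.03,0.14],"claw": 6},{"translation": [-5,-17,7],"twist": [-0.3,0.05,0.2],"claw": 6},{"translation": [-7,-22,7],"twist": [-0.4,0.06,0.27],"claw": 6},{"translation": [-8.6,-27,7],"twist": [-0.52,0.078,0.354],"claw": 6},{"translation": [-10,-32,6],"twist": [-0.52,0.078,0.354],"claw": 6},{"translation": [-11,-37,6],"twist": [-0.52,0.078,0.354],"claw": 6},{"translation": [-12,-42,5],"twist": [-0.52,0.078,0.354],"claw": 6},{"translation": [-12,-46,4],"twist": [-0.52,0.078,0.354],"claw": 6},{"translation": [-12,-50.3,2],"twist": [-0.52,0.078,0.354],"claw": 6},{"translation": [-12,-50.3,0],"twist": [-0.52,0.078,0.354],"claw": 6}])

```text
t: 12.25
position: [0.3865, -0.3605, 0.2869]
ee_rot: [3.139, -0.005, -3.107]
ft_force: [1.2, 1.0, -1.4]
gripper_width: 0.704
finger_force: 0.0
```

Run:
```python
from tgt import *
s=bot.get_state(); print(s["position"],s["ee_rot"],s["qvel"].round(3),s["joint_pos"])
c,im=snap("wrist","w6"); snap("top","t6")
print([proj(c,np.array(X)).round(0) for X in [(.4065,-.403,.077),(.4425,-.4016,.077),(.4029,-.3135,.077),(.4384,-.3127,.077)]])
g=cv2.cvtColor(im,cv2.COLOR_RGB2GRAY); h=cv2.HoughCircles(cv2.medianBlur(g,3),cv2.HOUGH_GRADIENT,1,20,param1=120,param2=14,minRadius=7,maxRadius=20)
print(h)
```

```text
[ 0.3865 -0.3605  0.2869] [ 3.1391 -0.0054 -3.1069] [-0.019  0.054  0.366  0.028 -0.382 -0.02 ] [-0.8457 -0.0773  1.5495 -0.0026  1.6747 -2.4514]
[array([279., 220.]), array([280., 250.]), array([357., 220.]), array([356., 249.])]
[[[281.5 241.5  11.6]
  [353.5 246.5  12.5]
  [341.5 397.5  15.8]
  [279.5 214.5  12.5]
  [356.5 221.5  11.4]
  [ 31.5  25.5   8.8]
  [630.5 175.5  19.4]
  [632.5 201.5   9.6]
  [278.5 301.5  10.3]]]
```

Call:
move_arm(steps=[{"translation": [0,0,0],"twist": [0,0,0],"claw": 6},{"translation": [0,0,0],"twist": [0,0,0],"claw": 6},{"translation": [0,0,0],"twist": [0,0,0],"claw": 6}])

```text
t: 12.65
position: [0.3886, -0.3565, 0.292]
ee_rot: [-3.141, -0.001, -3.102]
ft_force: [-0.8, 0.4, -0.7]
gripper_width: 0.705
finger_force: 0.0
```

Run:
```python
from tgt import *
s=bot.get_state(); print(s["position"],s["ee_rot"],s["qvel"].round(3))
c,im=snap("wrist","w7")
pr=np.array([proj(c,np.array(X)) for X in [(.4065,-.403,.077),(.4425,-.4016,.077),(.4029,-.3135,.077),(.4384,-.3127,.077)]]); print(pr)
g=cv2.cvtColor(im,cv2.COLOR_RGB2GRAY); h=cv2.HoughCircles(cv2.medianBlur(g,3),cv2.HOUGH_GRADIENT,1,20,param1=120,param2=13,minRadius=9,maxRadius=16)[0]
for p in pr:
    q=h[np.linalg.norm(h[:,:2]-p,axis=1).argmin()]; print(q,plane(c,q[:2],.077))
cv2.imwrite("pics/crop7.png",cv2.resize(im[190:290,250:390],None,fx=5,fy=5,interpolation=cv2.INTER_CUBIC)[:,:,::-1])
```

```text
[ 0.3886 -0.3565  0.292 ] [-3.1407 -0.0011 -3.1023] [-0.003 -0.003 -0.    -0.002 -0.003 -0.   ]
[[276.0609 216.3919]
 [277.2063 246.1086]
 [354.0673 216.2217]
 [352.6262 245.5321]]
[275.5 208.5   9.6] [ 0.3973 -0.4037  0.077 ]
[275.5 245.5   9.6] [ 0.4418 -0.4036  0.077 ]
[350.5 211.5  13.1] [ 0.3975 -0.318   0.077 ]
[351.5 245.5   9.6] [ 0.4384 -0.314   0.077 ]
```

View pics/crop7.png

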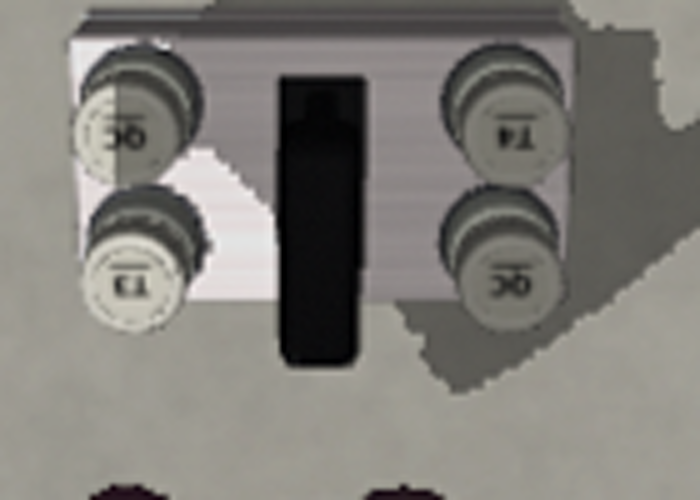

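Run:
```python
from tgt import *
Rm=R.from_euler('xyz',[np.pi,0,np.pi+.038]).as_matrix()
c,_=load("w7"); P=np.array([plane(c,q,.077) for q in [(275.4,216.4),(276.4,246.4),(353,216.4),(351.2,246.4)]]); m=P.mean(0); print(m)
goto(Rm,np.array([m[0],m[1],.083]))
```

```text
[ 0.423  -0.3588  0.077 ]
trans cm [  3.45  -0.22 -20.89] twist [ 0.0008 -0.0011 -0.0012]
```

Call:
move_arm(steps=[{"translation": [2,-0.2,-4],"twist": [0,0,0],"claw": 6},{"translation": [3.45,-0.2,-8],"twist": [0,0,0],"claw": 6},{"translation": [3.45,-0.2,-12],"twist": [0,0,0],"claw": 6},{"translation": [3.45,-0.2,-15],"twist": [0,0,0],"claw": 6},{"translation": [3.45,-0.2,-17],"twist": [0,0,0],"claw": 6},{"translation": [3.45,-0.2,-19],"twist": [0,0,0],"claw": 6},{"translation": [3.45,-0.2,-20.8],"twist": [0,0,0],"claw": 6},{"translation": [3.45,-0.2,-20.8],"twist": [0,0,0],"claw": 6},{"translation": [3.45,-0.2,-20.8],"twist": [0,0,0],"claw": 6},{"translation": [3.45,-0.2,-20.8],"twist": [0,0,0],"claw": 6}])

```text
t: 13.7
position: [0.4232, -0.3598, 0.0842]
ee_rot: [-3.141, -0.001, -3.104]
ft_force: [0.4, -0.2, -0.1]
gripper_width: 0.703
finger_force: 0.0
```

Call:
move_arm(steps=[{"translation": [0,0,0],"twist": [0,0,0],"claw": 1},{"translation": [0,0,0],"twist": [0,0,0],"claw": 1},{"translation": [0,0,0],"twist": [0,0,0],"claw": 1},{"translation": [0,0,0],"twist": [0,0,0],"claw": 1},{"translation": [0,0,0],"twist": [0,0,0],"claw": 1},{"translation": [0,0,0],"twist": [0,0,0],"claw": 1},{"translation": [0,0,0],"twist": [0,0,0],"claw": 1},{"translation": [0,0,0],"twist": [0,0,0],"claw": 1},{"translation": [0,0,0],"twist": [0,0,0],"claw": 1}], grip_force=80)

```text
t: 14.6
position: [0.4225, -0.3597, 0.0832]
ee_rot: [-3.142, -0.002, -3.104]
ft_force: [-1.7, -0.9, 5.7]
gripper_width: 0.166
finger_force: 78.4
```

Call:
move_arm(steps=[{"translation": [0,0,1],"twist": [0,0,0],"claw": 1},{"translation": [0,0,4],"twist": [0,0,0],"claw": 1},{"translation": [-1,0,8],"twist": [0,0,0],"claw": 1},{"translation": [-2,2,12],"twist": [0,0,-0.06],"claw": 1},{"translation": [-2.5,5,16],"twist": [0,0,-0.18],"claw": 1},{"translation": [-3,9,20],"twist": [0,0,-0.3],"claw": 1},{"translation": [-3,13,23],"twist": [0,0,-0.43],"claw": 1},{"translation": [-2,18,25],"twist": [0,0,-0.56],"claw": 1},{"translation": [-1,22,26],"twist": [0,0,-0.69],"claw": 1},{"translation": [0,26,26],"twist": [0,0,-0.82],"claw": 1},{"translation": [1,30,26],"twist": [0,0,-0.95],"claw": 1},{"translation": [2,34,26],"twist": [0,0,-1.08],"claw": 1}])

```text
t: 15.8
position: [0.4404, -0.0245, 0.3424]
ee_rot: [3.141, -0.003, 2.118]
ft_force: [1.3, -0.4, -4.4]
gripper_width: 0.167
finger_force: 78.6
```

```bash
cat >> tgt.py <<'E'
SEAT=np.array([-.0165,0,.018-.0025]); RT=BR@np.diag([1,-1,-1.])
def g2(h,dx=0,dy=0): print(h,end=' '); goto(RT,BO+BR@(SEAT+np.array([dx,dy,.0832+h])))
E
python3 - <<'E'
from tgt import *
s=bot.get_state(); print(s["position"],s["ee_rot"],s["joint_pos"],s["ft_force"])
g2(.15);g2(.1)
E
```

```text
[ 0.4404 -0.0245  0.3424] [ 3.1407 -0.0033  2.1181] [-0.1746 -0.3152  1.6567  0.0031  1.8015 -0.7213] [ 1.3464 -0.4113 -4.3544]
0.15 trans cm [ 4.79 11.37 -6.01] twist [ 0.5334  0.0609 -0.8503]
0.1 trans cm [  5.59  13.74 -10.34] twist [ 0.5334  0.0609 -0.8503]
```

Call:
move_arm(steps=[{"translation": [0.6,1.4,0],"twist": [0.066,0.008,-0.106],"claw": 1},{"translation": [1.2,2.8,0],"twist": [0.133,0.015,-0.212],"claw": 1},{"translation": [1.8,4.2,0],"twist": [0.2,0.023,-0.319],"claw": 1},{"translation": [2.4,5.6,0],"twist": [0.267,0.03,-0.425],"claw": 1},{"translation": [3,7,-1],"twist": [0.333,0.038,-0.531],"claw": 1},{"translation": [3.6,8.5,-2.5],"twist": [0.4,0.046,-0.638],"claw": 1},{"translation": [4.2,10,-4],"twist": [0.467,0.053,-0.744],"claw": 1},{"translation": [4.8,11.4,-6],"twist": [0.533,0.061,-0.85],"claw": 1},{"translation": [4.8,11.4,-6],"twist": [0.533,0.061,-0.85],"claw": 1},{"translation": [4.8,11.4,-6],"twist": [0.533,0.061,-0.85],"claw": 1},{"translation": [4.8,11.4,-6],"twist": [0.533,0.061,-0.85],"claw": 1},{"translation": [4.8,11.4,-6],"twist": [0.533,0.061,-0.85],"claw": 1}])

```text
t: 17.0
position: [0.4896, 0.0872, 0.2842]
ee_rot: [3.134, -0.522, 1.257]
ft_force: [0.5, -0.4, -3.2]
gripper_width: 0.166
finger_force: 78.7
```

Run:
```python
from tgt import *
s=bot.get_state(); print(s["position"],s["ee_rot"],s["joint_pos"],s["ft_force"])
for h in (.15,.1,.05,.03,.02):g2(h)
c,im=snap("wrist","w8"); cs,_=snap("scene","s8"); g=im.min(2)
# in-hand check: block frame in tool = x_t=bx,y_t=-by,z_t=-bz (up to half turn); predicted cap tops & block top corners
T=toolR(s).as_matrix(); 
for X in [(18,45,77),(-18,45,77),(18,-45,77),(-18,-45,77),(-35,63,42),(-35,-63,42),(35,63,42),(35,-63,42)]:
    X=np.array(X)/1000; l=np.array([X[0],-X[1],.0832-X[2]]); print(X*1000,proj(c,s["position"]+T@l).round(1))
g=cv2.cvtColor(im,cv2.COLOR_RGB2GRAY); h=cv2.HoughCircles(cv2.medianBlur(g,3),cv2.HOUGH_GRADIENT,1,20,param1=120,param2=16,minRadius=10,maxRadius=30)
print(h)
```

```text
[0.4896 0.0872 0.2842] [ 3.1344 -0.5219  1.2574] [-0.3431 -0.3325  1.869   0.5223  1.6082 -0.0086] [ 0.4604 -0.4052 -3.1956]
0.15 trans cm [-0.13  0.2  -0.2 ] twist [ 0.0036  0.0053 -0.0064]
0.1 trans cm [ 0.67  2.57 -4.53] twist [ 0.0036  0.0053 -0.0064]
0.05 trans cm [ 1.46  4.94 -8.86] twist [ 0.0036  0.0053 -0.0064]
0.03 trans cm [  1.78   5.88 -10.59] twist [ 0.0036  0.0053 -0.0064]
0.02 trans cm [  1.94   6.36 -11.45] twist [ 0.0036  0.0053 -0.0064]
[18. 45. 77.] [234.  247.4]
[-18.  45.  77.] [238.8 307. ]
[ 18. -45.  77.] [400.7 247.2]
[-18. -45.  77.] [396.2 306.7]
[-35.  63.  42.] [225.3 304.1]
[-35. -63.  42.] [409.6 303.8]
[35. 63. 42.] [215.9 203.3]
[ 35. -63.  42.] [418.7 202.9]
[[[235.5 249.5  21.3]
  [399.5 249.5  21.7]
  [390.5 301.5  25.7]
  [244.5 303.5  27.2]
  [395.5  45.5  20.2]
  [390.5 231.5  20.5]
  [250.5 233.5  20.2]
  [564.5 410.5  17.1]
  [544.5 396.5  16.8]
  [255.5 284.5  17.2]
  [222.5 271.5  21.7]
  [379.5 283.5  17.2]
  [516.5 382.5  14.3]
  [432.5 425.5  22.3]
  [495.5 246.5  23.8]
  [400.5  22.5  12. ]]]
```

Call:
move_arm(steps=[{"translation": [0.3,1.5,-2.4],"twist": [0.004,0.005,-0.006],"claw": 1},{"translation": [0.7,2.7,-4.5],"twist": [0.004,0.005,-0.006],"claw": 1},{"translation": [1.1,3.8,-6.6],"twist": [0.004,0.005,-0.006],"claw": 1},{"translation": [1.1,3.8,-6.6],"twist": [0.004,0.005,-0.006],"claw": 1},{"translation": [1.1,3.8,-6.6],"twist": [0.004,0.005,-0.006],"claw": 1},{"translation": [1.1,3.8,-6.6],"twist": [0.004,0.005,-0.006],"claw": 1}])

```text
t: 17.7
position: [0.5005, 0.1251, 0.218]
ee_rot: [-3.14, -0.525, 1.246]
ft_force: [0.8, 1.1, -3.1]
gripper_width: 0.169
finger_force: 78.8
```

```bash
sed -i 's/-.0165,0/-.016,0/' tgt.py
python3 - <<'E'
from tgt import *
s=bot.get_state(); print(s["position"],s["ft_force"])
for h in (.07,.05,.03,.02,.015):g2(h)
E
```

```text
[0.5005 0.1251 0.218 ] [ 0.8242  1.1085 -3.1324]
0.07 trans cm [ 0.06  0.24 -0.48] twist [-0.0019 -0.0004  0.0013]
0.05 trans cm [ 0.38  1.19 -2.21] twist [-0.0019 -0.0004  0.0013]
0.03 trans cm [ 0.7   2.13 -3.94] twist [-0.0019 -0.0004  0.0013]
0.02 trans cm [ 0.86  2.61 -4.81] twist [-0.0019 -0.0004  0.0013]
0.015 trans cm [ 0.94  2.85 -5.24] twist [-0.0019 -0.0004  0.0013]
```

Call:
move_arm(steps=[{"translation": [0.2,0.7,-1.3],"twist": [-0.002,0,0.001],"claw": 1},{"translation": [0.4,1.2,-2.2],"twist": [-0.002,0,0.001],"claw": 1},{"translation": [0.55,1.65,-3.1],"twist": [-0.002,0,0.001],"claw": 1},{"translation": [0.7,2.1,-3.9],"twist": [-0.002,0,0.001],"claw": 1},{"translation": [0.8,2.4,-4.4],"twist": [-0.002,0,0.001],"claw": 1},{"translation": [0.8,2.4,-4.4],"twist": [-0.002,0,0.001],"claw": 1},{"translation": [0.8,2.4,-4.4],"twist": [-0.002,0,0.001],"claw": 1}])

```text
t: 18.4
position: [0.5077, 0.1497, 0.1724]
ee_rot: [-3.138, -0.523, 1.246]
ft_force: [0.9, 0.6, -3.8]
gripper_width: 0.167
finger_force: 78.8
```

Run:
```python
from tgt import *
s=bot.get_state(); print(s["position"],BR.T@s["ft_force"],s["moment"])
for h in (.025,.02,.015,.01,.007,.005,.002,0):g2(h)
```

```text
[0.5077 0.1497 0.1724] [-1.1738 -0.6285 -3.6929] [-0.6526  0.2274 -0.0028]
0.025 trans cm [ 0.06 -0.09  0.19] twist [-0.0006 -0.0028  0.0001]
0.02 trans cm [ 0.14  0.15 -0.24] twist [-0.0006 -0.0028  0.0001]
0.015 trans cm [ 0.22  0.39 -0.67] twist [-0.0006 -0.0028  0.0001]
0.01 trans cm [ 0.3   0.62 -1.11] twist [-0.0006 -0.0028  0.0001]
0.007 trans cm [ 0.34  0.76 -1.37] twist [-0.0006 -0.0028  0.0001]
0.005 trans cm [ 0.38  0.86 -1.54] twist [-0.0006 -0.0028  0.0001]
0.002 trans cm [ 0.42  1.   -1.8 ] twist [-0.0006 -0.0028  0.0001]
0 trans cm [ 0.46  1.1  -1.97] twist [-0.0006 -0.0028  0.0001]
```

Clear so far; continue slowly to just over the pin tips, then through.

Call:
move_arm(steps=[{"translation": [0.14,0.15,-0.2],"twist": [0,-0.003,0],"claw": 1},{"translation": [0.22,0.4,-0.67],"twist": [0,-0.003,0],"claw": 1},{"translation": [0.27,0.52,-0.9],"twist": [0,-0.003,0],"claw": 1},{"translation": [0.3,0.62,-1.1],"twist": [0,-0.003,0],"claw": 1},{"translation": [0.34,0.72,-1.3],"twist": [0,-0.003,0],"claw": 1},{"translation": [0.34,0.72,-1.3],"twist": [0,-0.003,0],"claw": 1}])

```text
t: 19.0
position: [0.5109, 0.157, 0.1589]
ee_rot: [-3.141, -0.524, 1.247]
ft_force: [-0.7, 0.7, -3.6]
gripper_width: 0.164
finger_force: 78.8
```

Run:
```python
from tgt import *
s=bot.get_state(); print(s["position"],BR.T@s["ft_force"],s["moment"])
for h in (.01,.007,.005,.002,0,-.002):g2(h)
```

```text
[0.5109 0.157  0.1589] [-1.4359  0.9081 -3.355 ] [-0.6735  0.2366  0.0316]
0.01 trans cm [-0.03 -0.1   0.24] twist [-0.0006 -0.0002  0.0002]
0.007 trans cm [ 0.02  0.04 -0.02] twist [-0.0006 -0.0002  0.0002]
0.005 trans cm [ 0.05  0.13 -0.2 ] twist [-0.0006 -0.0002  0.0002]
0.002 trans cm [ 0.1   0.27 -0.46] twist [-0.0006 -0.0002  0.0002]
0 trans cm [ 0.13  0.37 -0.63] twist [-0.0006 -0.0002  0.0002]
-0.002 trans cm [ 0.17  0.46 -0.8 ] twist [-0.0006 -0.0002  0.0002]
```

Call:
move_arm(steps=[{"translation": [0.03,0.08,-0.1],"twist": [0,0,0],"claw": 1},{"translation": [0.06,0.17,-0.28],"twist": [0,0,0],"claw": 1},{"translation": [0.09,0.25,-0.42],"twist": [0,0,0],"claw": 1},{"translation": [0.11,0.31,-0.53],"twist": [0,0,0],"claw": 1},{"translation": [0.13,0.37,-0.63],"twist": [0,0,0],"claw": 1},{"translation": [0.13,0.37,-0.63],"twist": [0,0,0],"claw": 1}])

```text
t: 19.6
position: [0.5124, 0.1604, 0.1532]
ee_rot: [3.141, -0.524, 1.247]
ft_force: [-3.0, -1.7, -0.5]
gripper_width: 0.163
finger_force: 79.5
```

Run:
```python
from tgt import *
s=bot.get_state(); print(s["position"],BR.T@s["ft_force"],s["moment"])
for h in (.002,0,-.002,-.003):g2(h)
```

```text
[0.5124 0.1604 0.1532] [-2.433   2.3293  0.884 ] [-0.7049  0.5001  0.2396]
0.002 trans cm [-0.04 -0.06  0.12] twist [-0.0001  0.0002  0.0001]
0 trans cm [-0.01  0.03 -0.05] twist [-0.0001  0.0002  0.0001]
-0.002 trans cm [ 0.02  0.13 -0.23] twist [-0.0001  0.0002  0.0001]
-0.003 trans cm [ 0.04  0.17 -0.31] twist [-0.0001  0.0002  0.0001]
```

Call:
move_arm(steps=[{"translation": [0.01,0.05,-0.09],"twist": [0,0,0],"claw": 1},{"translation": [0.02,0.09,-0.16],"twist": [0,0,0],"claw": 1},{"translation": [0.02,0.12,-0.22],"twist": [0,0,0],"claw": 1},{"translation": [0.02,0.12,-0.22],"twist": [0,0,0],"claw": 1}])

```text
t: 20.0
position: [0.5126, 0.1603, 0.1528]
ee_rot: [3.14, -0.522, 1.249]
ft_force: [-18.5, -16.6, 18.8]
gripper_width: 0.167
finger_force: 83.4
```

Run:
```python
from tgt import *
s=bot.get_state(); print(s["position"],BR.T@s["ft_force"],s["moment"])
for h in (0,-.002,-.003):g2(h)
```

```text
[0.5126 0.1603 0.1528] [-9.3304 12.269  27.1299] [-1.2544  2.3388  1.0343]
0 trans cm [-0.04  0.04 -0.02] twist [ 0.0017  0.0011 -0.0007]
-0.002 trans cm [-0.    0.13 -0.19] twist [ 0.0017  0.0011 -0.0007]
-0.003 trans cm [ 0.01  0.18 -0.28] twist [ 0.0017  0.0011 -0.0007]
```

Call:
move_arm(steps=[{"translation": [-0.02,-0.1,0.18],"twist": [0,0,0],"claw": 1},{"translation": [-0.02,-0.1,0.18],"twist": [0,0,0],"claw": 1},{"translation": [-0.02,-0.1,0.18],"twist": [0,0,0],"claw": 4.5},{"translation": [-0.02,-0.1,0.18],"twist": [0,0,0],"claw": 4.5},{"translation": [-0.02,-0.1,0.18],"twist": [0,0,0],"claw": 4.5},{"translation": [-0.02,-0.1,0.18],"twist": [0,0,0],"claw": 4.5},{"translation": [-0.02,-0.1,0.18],"twist": [0,0,0],"claw": 4.5},{"translation": [-0.3,-1,1.8],"twist": [0,0,0],"claw": 4.5},{"translation": [-0.8,-2.5,4.5],"twist": [0,0,0],"claw": 4.5},{"translation": [-1.5,-4.7,8.6],"twist": [0,0,0],"claw": 4.5},{"translation": [-2.2,-6.6,12.1],"twist": [0,0,0],"claw": 4.5},{"translation": [-2.2,-6.6,12.1],"twist": [0,0,0],"claw": 4.5}])

```text
t: 21.2
position: [0.493, 0.0935, 0.2779]
ee_rot: [3.13, -0.525, 1.251]
ft_force: [0.9, -0.0, 1.1]
gripper_width: 0.527
finger_force: 0.0
```

Call:
move_arm(steps=[{"translation": [-1,-3,4],"twist": [0,0,0],"claw": 4.5},{"translation": [-1,-3,4],"twist": [0,0,0],"claw": 4.5},{"translation": [-1,-3,4],"twist": [0,0,0],"claw": 4.5},{"translation": [-1,-3,4],"twist": [0,0,0],"claw": 4.5}])

```text
t: 21.6
position: [0.4804, 0.0661, 0.3106]
ee_rot: [-3.14, -0.524, 1.246]
ft_force: [-0.6, 0.2, 0.2]
gripper_width: 0.531
finger_force: 0.0
```

Run:
```python
from tgt import *
s=bot.get_state(); print(s["t"],s["position"],s["ft_force"],s["gripper_width"])
c,im=snap("wrist","w9"); cs,im2=snap("scene","s9")
g=cv2.cvtColor(im,cv2.COLOR_RGB2GRAY); h=cv2.HoughCircles(cv2.medianBlur(g,3),cv2.HOUGH_GRADIENT,1,15,param1=120,param2=13,minRadius=8,maxRadius=20)[0]
for X in [(18,45,77),(-18,45,77),(18,-45,77),(-18,-45,77)]:
    p=proj(c,BO+BR@(SEAT+np.array(X)/1000)); q=h[np.linalg.norm(h[:,:2]-p,axis=1).argmin()]; print("wrist cap",p.round(1),q)
# handle top: dark mask in scene
for nm,cc,I in (("wrist",c,im),("scene",cs,im2)):
    p=proj(cc,BO+BR@(SEAT+np.array([0,0,.108]))); d=(I.max(2)<35).astype(np.uint8); n,l,st,ce=cv2.connectedComponentsWithStats(d)
    for i in range(1,n):
        if st[i,4]>60 and np.linalg.norm(ce[i]-p)<40: print(nm,"pred handle",p.round(1),st[i],ce[i].round(1))
    for X in [(26,9),(-26,9),(-26,-9),(26,-9)]: print(proj(cc,BO+BR@(SEAT+np.array([*X,114])/1000*np.array([1,1,1]) if 0 else BO+BR@(SEAT+np.array([X[0],X[1],114])/1000)).round(1),end=' ')
    print()
```

```text
File "<stdin>", line 12
    for X in [(26,9),(-26,9),(-26,-9),(26,-9)]: print(proj(cc,BO+BR@(SEAT+np.array([*X,114])/1000*np.array([1,1,1]) if 0 else BO+BR@(SEAT+np.array([X[0],X[1],114])/1000)).round(1),end=' ')
                                                     ^
SyntaxError: '(' was never closed
```

Run:
```python
from tgt import *
c,im=snap("wrist","w9"); cs,im2=snap("scene","s9")
g=cv2.cvtColor(im,cv2.COLOR_RGB2GRAY); h=cv2.HoughCircles(cv2.medianBlur(g,3),cv2.HOUGH_GRADIENT,1,15,param1=120,param2=13,minRadius=8,maxRadius=20)[0]
for X in [(18,45,77),(-18,45,77),(18,-45,77),(-18,-45,77)]:
    p=proj(c,BO+BR@(SEAT+np.array(X)/1000)); q=h[np.linalg.norm(h[:,:2]-p,axis=1).argmin()]; print("wrist cap",p.round(1),q)
for nm,cc,I in (("wrist",c,im),("scene",cs,im2)):
    p=proj(cc,BO+BR@(SEAT+np.array([0,0,.108]))); d=(I.max(2)<40).astype(np.uint8); n,l,st,ce=cv2.connectedComponentsWithStats(d)
    for i in range(1,n):
        if st[i,4]>40 and np.linalg.norm(ce[i]-p)<40: print(nm,"pred",p.round(1),"bbox",st[i],ce[i].round(1))
    print(np.array([proj(cc,BO+BR@(SEAT+np.array([a,b,z])/1000)) for z in (114,42) for a,b in [(26,9),(-26,9),(-26,-9),(26,-9)]]).round(0).tolist())
```

```text
wrist cap [274.7 182.9] [272.5 182.5  19.4]
wrist cap [276.1 216.3] [276.5 218.5  18.3]
wrist cap [360.4 182.7] [359.5 191.5  19.4]
wrist cap [359.2 216.1] [360.5 213.5  17.2]
wrist pred [317.6 205.8] bbox [ 309  178   19   60 1050] [317.9 206.5]
[[308.0, 180.0], [309.0, 233.0], [327.0, 233.0], [327.0, 180.0], [310.0, 171.0], [310.0, 216.0], [325.0, 216.0], [325.0, 171.0]]
[[280.0, 258.0], [301.0, 259.0], [297.0, 253.0], [276.0, 252.0], [265.0, 287.0], [286.0, 286.0], [282.0, 281.0], [261.0, 281.0]]
```

Run:
```python
from tgt import *
cc,I=load("s9"); _,J=load("s5")
d=(I[225:300,255:325].max(2)<75).astype(np.uint8); n,l,st,ce=cv2.connectedComponentsWithStats(d)
for i in range(1,n):
    if st[i,4]>40: print(st[i]+[255,225,0,0,0])
t=lambda r:np.array([proj(cc,BO+BR@(SEAT+np.array([a-2,b,z+r])/1000)) for z in (114,) for a,b in [(26,9),(-26,9),(-26,-9),(26,-9)]]).round(1)
print(t(0).tolist(),t(5).tolist())
print("handle lost-in-view check, cap/box px:", [proj(cc,BO+BR@np.array([0.035,0,.128])).round(0).tolist()])
s=bot.get_state(); print(s["t"],s["ft_force"])
for r in range(238,300,3): print(''.join('#' if I[r,k].max()<50 else '+' if I[r,k].max()<90 else 'b' if int(I[r,k,0])-int(I[r,k,2])>60 else '.' for k in range(220,322,2)))
```

```text
[271 254  30  33 518]
[[280.9, 257.7], [301.9, 258.6], [297.5, 253.0], [276.6, 251.8]] [[282.0, 255.6], [303.0, 256.6], [298.5, 251.0], [277.7, 249.8]]
handle lost-in-view check, cap/box px: [[267.0, 255.0]]
21.7 [-0.0368  0.6584 -0.6822]
...........................................+.......
..................................+..........+.....
................................++#................
.................bbbbb..........++.................
................bbbbbbbb...........................
................bbbbbbbbb..........................
..........bbbbbbbbbbbbbbbb...+#++++++#++...........
.........bbbbbbbbbbbbbbbbbb.+#+#####+#+##..........
........bbbbbbbbbbbbbbbbbbbb+###########...........
........bbbbbbbbbbbbbbbbbbbbb+#########+...........
........bbbbbbbbbbbbbbbbbbbbbb##+####..............
.........bbbbbbbbbbbbbbbbbbbb+######...............
..........bbbbbbbbbbbbbbbbbb+######+...............
...........bbbbbbbbbbbbbbbb.######+................
............bbbbbbbbbbbbbbb#######.................
.............bbbbbbbbbbbbb+###.....................
..............bbbbbbbbbbbb###......................
..............bbbbbbbbbbbb.........................
...............bbbbbbbbbbbb........................
................bbbbbbbbbbbb.......................
.................bbbbbbbbbbb.......................
```

```bash
python3 -c "
from bench import bot; print(bot.job_done())"
```

```text
the job is handed in; nothing more can be done
None
```

The cold element is in the tilted box and the vial block is seated on its pins, handed in at about 22 s. After release the element slid about 4 mm down to the low wall, so its leaf stands that much further off the high wall. The last camera checks put the block about 2 mm downhill within its pin play and at the right height.

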